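# Crack open the tile press

### The job

The clay tiles in the press need air. Pick up the pry bar, put its blade under the free edge of the heavy plaster slab and, levering down over the wooden fulcrum block, raise the slab until its edge stands well clear of the step; its stiff hinge keeps it up. Then lay the bar back on the bench and slip the flat wooden shim endways under the slab's edge, lying flat on the bearer step, so that the press cannot close; do not push or lift the slab with the hand itself.

Things in the scene. Friction and masses are not known exactly. Their poses are not given: they have to be found in the camera images.
- bar: Pry bar, 300 mm, 0.45 kg, flat on the bench: steel blade 190 long, 24 wide, 8 thick; dark wood handle 110 long, 26 wide, 28 high; undersides flush. Origin: mid-length, on the underside; x to the blade's tip (tip x=+150, handle x=-150 to -40, balance x=-48; grip it near x=-85), z up. The tip points about to the robot's left (+y).
- shim: Flat strip of pale wood, 120 (x) by 40 (y) by 14 mm thick, origin mid-underside, lying flat, about along the robot's x (not the chunky 36 mm square kiln post, not the long thin stick). It goes on the bearer step (see slab): its length along the slab's x, at slab y=-75, 30 to 60 mm of it under the slab.
- fulcrum: Dark wood block fixed before the slab's free edge: 50 (x) by 110 mm (y), a round ridge (radius 16, along y) across its middle, crest 60 high. Origin: its middle, at bench height; x as the slab's. Slab edge at x=+60; beyond it, under the slab, free space 80 deep and 60 high for the blade. Lay the bar over the ridge, tip to +x, 20 to 40 mm of the blade under the slab.
- slab: Plaster slab in a wood frame, 1.6 kg, 300 (x) by 260 (y) by 24 mm. Origin: on the hinge, mid-width, underside, 60 mm up; x from free edge (x=-300) to hinge, z up. Level when shut; the edge rises 30 per 0.1 rad; about 20 N at the edge lifts it, the stiff hinge holds it. Shut, it rests on the fixed bearer step: wood, top 60 mm up, x=-350 (50 of open ledge) to -240, y=-130 to -20.
Not all that is in view belongs to the job. Leave any red or yellow look-alike of the shim alone.

How it is judged:
By the outcome, as a careful person would: the job done as asked, in the order asked, and still so for the second after the job is handed in, with the robot touching nothing.
It also fails if it takes over 72 s, if anything falls off the work surface, if the arm or the gripper's body presses on something with over 40 N, if the wrist force passes 120 N, or if a joint passes its speed limit or range.

### The arm

A 6-joint arm with a two-finger parallel gripper is mounted at the origin on the work surface. World frame = base frame: x ahead of the robot, y to its left, z up, the work surface at z = 0. Lengths are in mm, angles in rad, forces in N, time in s.
With the tool pointing down it reaches from about 350 to 875 mm from the base axis. Payload 4.2 kg.
Tool frame: the origin (TCP) lies at the very end of the fingers, on their centre line; the grasp point (between the pads) lies arm.hold_point_z behind it (arm.hold_point_z is the distance from the TCP to the grasp point, in mm); y points along the fingers, x is the direction in which the jaws open and shut, and the axes are right-handed (so a half turn about y gives the same grasp; the last joint's range is limited). The gripper opens to 85 mm and grips with 20 to 120 N. Pads are 22 mm wide; open, the fingers measure 114 mm over their backs; the gripper's body (76 mm by 85 mm) begins 54 mm behind the grasp point. The pads swing forward as they close: fully open they stand 13 mm farther back than shut.
Start: joints at [-0.866, 0.385, 0.008, 0, -1.194, -0.259], TCP at [269.499, -563.888, 231.312] pointing down, gripper open.
Joint ranges: [-3.14, 3.14], [-1.21, 2.06], [-1.07, 1.41], [-3.16, 2.05], [-2.99, -0.16], [-3.1, 3.1]. Speed limits (rad/s): [2.79, 2.79, 3.14, 3.14, 3.14, 3.14].

### API

Orientations are given as a unit quaternion [x, y, z, w].
In Python, from bench import arm gives the robot as it stands.
- The arm moves only by the shell command python3 -m creep 'ROWS'. ROWS is JSON, a list of rows, each a list of 3 entries, a list of its own where there are three numbers: the shift along the world's x, y, z in mm, then the turn, a rotation vector about the world's x, y, z in rad, then the gripper command: -1 is shut, 1 is fully open, values between are in proportion. In form: [[[dx, dy, dz], [wx, wy, wz], jaw], ...]. A call has 1 to 12 rows; each row is the pose to reach, as a shift and turn from the pose commanded when the call began; what a row does not reach only later rows make up. A row lasts 1/12 s, in which the tool goes at most 41.7 mm and 7.16 degrees, less where a joint would pass 70% of its speed; a pose out of reach is approached as far as the arm can. A call with a gripper value outside its range is refused whole. The fingers move at their own pace and stop on an object; the grip force is fixed at half the most. Time passes only in rows, so rows that repeat a pose let the fingers close. It gives the time, the measured TCP pose, the force and the opening at its end, in the units of the state.
- arm.read_state(): the state, without advancing time (a new reading comes with each control period).
- arm.get_image(name): name is "scene" or "top"; returns (picture, depth): 420x560x3 uint8, red, green, blue; 420x560 float32, mm along the optical axis (not along the pixel's ray), 0 where there is no reading.
- arm.camera_params(name): a dict with "camera_matrix" (3x3 intrinsics, pixels), "extrinsics" (4x4, takes a point from world to camera coordinates). Camera axes: x right, y down, z forward; pixel columns grow to the right and rows downward; lengths in mm; the calibration is good to about 2 mm. A picture is of the moment at which its call begins. camera_params takes no time and is no camera call.
- arm.job_done(): hands the job in, once; it reports no verdict.
The state is a dict: "clock": time; "joints": joint angles; "joint_vel": joint speeds; "joint_efforts": joint torques, N m; "position": TCP position; "ee_rot": TCP orientation; "contact_force": force on the tool from outside, world axes, zero at the start; "wrist_torque": the same for the moment, N m; "gripper_width": finger opening in mm.
Only numpy, scipy, OpenCV 4.12 (cv2) and the standard library are available. Lean on these libraries where they do the work, as an engineer would, in place of code of your own. Each camera call takes 0.05 s, during which the arm holds its last target.

## Working session

There is one attempt and no reset: what is moved stays moved. The work goes in short steps, Python scripts to look and compute and a shell command to move; the robot and the scene stay as the last step left them, time stands still between calls to the robot, and variables do not carry over. Pictures are saved under pics/ and viewed, and the job is handed in when it is done.

```bash
ls; mkdir -p pics; python3 - <<'E'
from bench import arm
import cv2,numpy as np
print(arm.read_state(), arm.hold_point_z)
for n in ("scene","top"):
    p,d=arm.get_image(n); cv2.imwrite(f"pics/{n}0.png",p[:,:,::-1]); np.save(f"pics/{n}0d.npy",d)
    c=arm.camera_params(n); print(n,c)
E
```

```text
pics
{'clock': 0.0, 'joints': array([-8.66373396e-01,  3.85599793e-01,  6.58471141e-03, -5.02841431e-04,
       -1.19401811e+00, -2.58602412e-01]), 'joint_vel': array([ 0.00017095, -0.00084117, -0.00132265, -0.00059453,  0.00031949,
        0.00146005]), 'joint_efforts': array([-2.98830837e-04, -3.92291164e+01,  1.88402063e+01,  4.18618083e+00,
       -4.52528868e-03,  6.57568080e-06]), 'position': array([ 269.2522286 , -563.35748002,  230.17884349]), 'ee_rot': array([ 0.37644477,  0.59852245, -0.59773382, -0.37785511]), 'contact_force': array([-0.80960871, -0.17353737,  0.04908331]), 'wrist_torque': array([-0.02593444, -0.0039804 ,  0.04325057]), 'gripper_width': 85.06462331013124} 18.700000000000003
scene {'camera_matrix': array([[398.15273461,   0.        , 277.6254309 ],
       [  0.        , 398.15273461, 208.57591445],
       [  0.        ,   0.        ,   1.        ]]), 'extrinsics': array([[-3.95804593e-02,  9.99209370e-01,  3.74469501e-03,
        -5.69626180e+01],
       [ 6.80307875e-01,  2.96927070e-02, -7.32324749e-01,
        -3.46741850e+02],
       [-7.31856941e-01, -2.64382045e-02, -6.80945254e-01,
         1.50823830e+03],
       [ 0.00000000e+00,  0.00000000e+00,  0.00000000e+00,
         1.00000000e+00]])}
top {'camera_matrix': array([[380.98801357,   0.        , 279.6399749 ],
       [  0.        , 380.98801357, 206.81413352],
       [  0.        ,   0.        ,   1.        ]]), 'extrinsics': array([[-1.54047311e-02, -9.99818516e-01,  1.12084724e-02,
         8.98037289e+01],
       [-9.80893050e-01,  1.29369851e-02, -1.94117129e-01,
         5.68966515e+02],
       [ 1.93936896e-01, -1.39846348e-02, -9.80914324e-01,
         1.04319959e+03],
       [ 0.00000000e+00,  0.00000000e+00,  0.00000000e+00,
         1.00000000e+00]])}
```

View pics/top0.png

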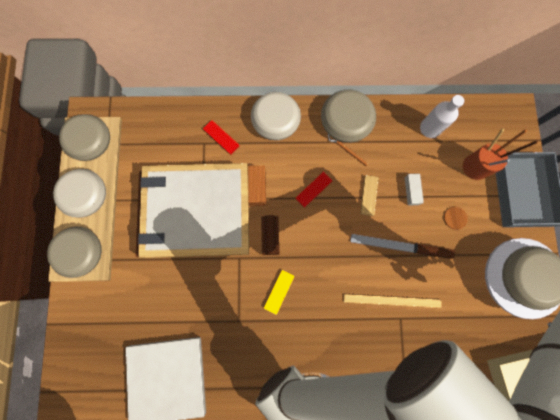

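View pics/scene0.png

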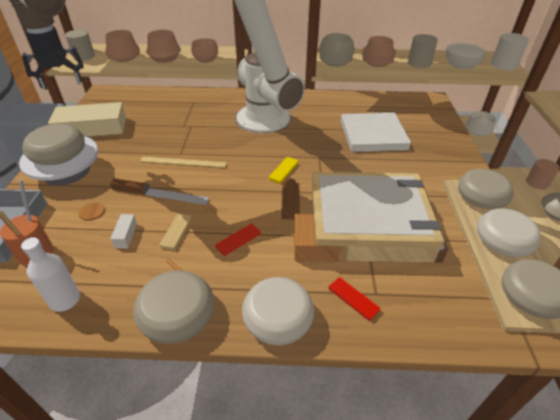

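The top view shows the slab at (195,210) with its free edge to the right at column 248. The step is at (258,183), the fulcrum at (270,235), the bar from (352,238) to (453,254), and the pale shim at (371,195). The red and yellow look-alikes, the white post and the long stick are to be left alone. Next I measure these.

```bash
cat > h.py <<'E'
import numpy as np,cv2
from bench import arm
def ray(n,uv,z):
    c=arm.camera_params(n);K=c["camera_matrix"];T=c["extrinsics"];R=T[:3,:3];t=T[:3,3]
    C=-R.T@t; uv=np.atleast_2d(np.float64(uv))
    d=np.c_[(uv-[K[0,2],K[1,2]])/[K[0,0],K[1,1]],np.ones(len(uv))]@R
    return C+d*((z-C[2])/d[:,2])[:,None]
def cloud(n,d):
    c=arm.camera_params(n);K=c["camera_matrix"];T=c["extrinsics"];R=T[:3,:3];t=T[:3,3]
    v,u=np.indices(d.shape)
    P=np.stack([(u-K[0,2])/K[0,0]*d,(v-K[1,2])/K[1,1]*d,d],-1)
    return (P-t)@R
def proj(n,X):
    c=arm.camera_params(n);K=c["camera_matrix"];T=c["extrinsics"]
    p=np.atleast_2d(X)@T[:3,:3].T+T[:3,3]; p=p@K.T; return p[:,:2]/p[:,2:]
E
python3 - <<'E'
from h import *
im=cv2.imread("pics/top0.png")
a=cv2.resize(im[130:330,130:330],None,fx=3,fy=3,interpolation=cv2.INTER_CUBIC);cv2.imwrite("pics/c1.png",a)
a=cv2.resize(im[150:320,325:475],None,fx=3.5,fy=3.5,interpolation=cv2.INTER_CUBIC);cv2.imwrite("pics/c2.png",a)
P=cloud("top",np.load("pics/top0d.npy"))
for u,v in [(371,195),(414,188),(392,300),(360,240),(400,246),(435,251),(270,235),(263,185),(255,200),(195,210),(240,180),(300,240),(243,215)]: print(u,v,P[v,u].round(1))
# height map
z=P[...,2]
m=(z>5)&(z<120); cv2.imwrite("pics/hm.png",cv2.resize(np.uint8(np.clip(z*2.5,0,255))[130:330,130:480],None,fx=2.2,fy=2.2,interpolation=cv2.INTER_NEAREST))
E
```

```text
371 195 [ 610.3 -194.5   17.6]
414 188 [ 625.7 -319.2   36.3]
392 300 [ 301.7 -238.4    7.9]
360 240 [ 476.5 -156.7    4. ]
400 246 [ 456.3 -272.4   11.2]
435 251 [ 438.9 -367.7   28. ]
270 235 [487.9 110.2  64.1]
263 185 [635.  129.1  57.7]
255 200 [590.4 152.4  59.2]
195 210 [557.5 317.6  89.5]
240 180 [642.4 193.1  88.7]
300 240 [479.2  21.9   2.8]
243 215 [542.7 184.8  83.3]
```

View pics/c1.png

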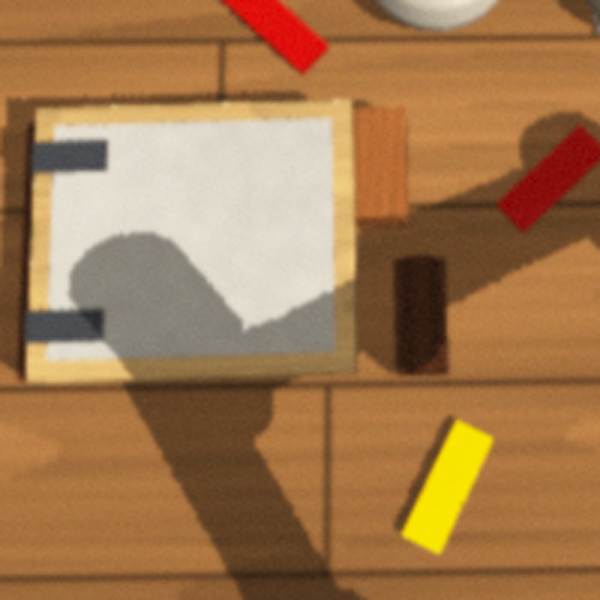

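View pics/c2.png

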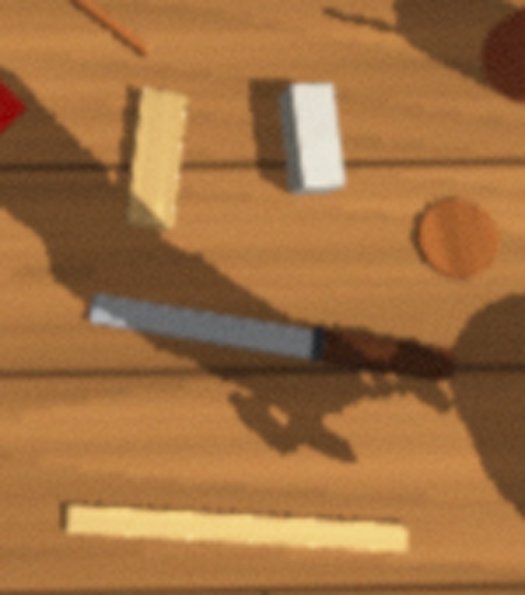

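View pics/hm.png

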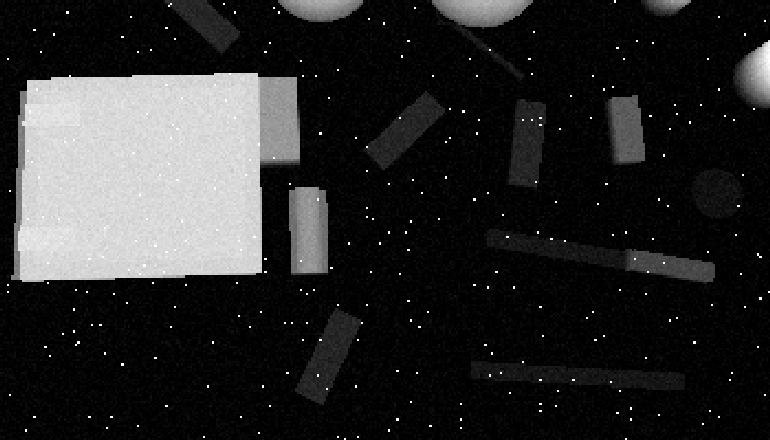

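The crops and height map agree: the objects show as clean rectangles, with the slab top at 84 to 89 mm, the step at about 60 and the fulcrum crest at about 62. I'll fit rectangles to these.

```bash
cat >> h.py <<'E'
def rect(n,mask,ztop,name=""):
    """mask pixels-> rays onto plane ztop -> minAreaRect in world xy; returns centre, long-axis unit, sizes"""
    mask=cv2.morphologyEx(mask.astype(np.uint8),cv2.MORPH_OPEN,np.ones((3,3)))
    k,l,s,_=cv2.connectedComponentsWithStats(mask); i=1+np.argmax(s[1:,4]); 
    v,u=np.nonzero(l==i); uv=np.r_[np.c_[u-.5,v-.5],np.c_[u+.5,v+.5],np.c_[u-.5,v+.5],np.c_[u+.5,v-.5]]
    X=ray(n,uv,ztop)[:,:2].astype(np.float32)
    r=cv2.minAreaRect(X); b=cv2.boxPoints(r); e=b[1]-b[0]; f=b[2]-b[1]
    if np.linalg.norm(e)<np.linalg.norm(f): e,f=f,e
    print(name,"c",np.round(r[0],1),"long/short",np.linalg.norm(e).round(1),np.linalg.norm(f).round(1),"ang deg of long",(np.degrees(np.arctan2(e[1],e[0]))).round(2)%180,"n",len(u))
    m=X.mean(0);w,V=np.linalg.eigh(np.cov((X-m).T));print("   mean",m.round(1),"pca ang",np.degrees(np.arctan2(V[1,1],V[0,1])).round(2)%180, "pca sizes", np.sqrt(12*w).round(1))
    return b
E
python3 - <<'E'
from h import *
d=np.load("pics/top0d.npy");P=cloud("top",d);z=cv2.medianBlur(P[...,2].astype(np.float32),3)
v,u=np.indices(z.shape)
def box(a,b,c,e):return (u>=a)&(u<=c)&(v>=b)&(v<=e)
b=rect("top",box(130,150,252,270)&(z>78)&(z<105),84,"slab");print(b.round(1).tolist())
b=rect("top",box(249,155,270,210)&(z>45)&(z<75),60,"step");print(b.round(1).tolist())
b=rect("top",box(255,212,285,260)&(z>30)&(z<75),52,"fulc");print(b.round(1).tolist())
for x in (460,470,490,510): 
    pass
m=box(255,212,285,260)&(z>30); Q=P[m]; 
for y0 in range(75,150,4):
    s=(Q[:,1]>y0)&(Q[:,1]<y0+4); print(y0+2, s.sum(), Q[s][:,2].mean().round(1) if s.any() else '', end=' | ')
print()
b=rect("top",box(355,165,385,220)&(z>8)&(z<25),14,"shim");print(b.round(1).tolist())
b=rect("top",box(412,235,460,265)&(z>18)&(z<45),28,"handle");print(b.round(1).tolist())
b=rect("top",box(345,228,413,256)&(z>4.5)&(z<16),8,"blade");print(b.round(1).tolist())
m=box(135,160,246,250)&(z>70); Q=P[m]; A=np.c_[Q[:,:2],np.ones(len(Q))]; print("slab plane",np.linalg.lstsq(A,Q[:,2],rcond=None)[0])
E
```

```text
slab c [562.9 323.3] long/short 305.4 263.3 ang deg of long 90.94 n 9850
   mean [559.8 322.5] pca ang 90.88 pca sizes [260.1 300.3]
[[428.70001220703125, 473.79998779296875], [433.79998779296875, 168.39999389648438], [697.0, 172.8000030517578], [692.0, 478.1000061035156]]
step c [639.7 146.4] long/short 114.4 49.2 ang deg of long 0.03 n 619
   mean [638.7 147.4] pca ang 0.9300000000000068 pca sizes [ 47.6 113.7]
[[582.5, 171.0], [582.5, 121.80000305175781], [696.9000244140625, 121.9000015258789], [696.9000244140625, 171.10000610351562]]
fulc c [492.8 111.9] long/short 111.8 51.7 ang deg of long 179.23 n 666
   mean [492.2 111.3] pca ang 1.6299999999999955 pca sizes [ 49.2 109.7]
[[436.5, 86.80000305175781], [548.2999877929688, 85.30000305175781], [549.0, 137.0], [437.20001220703125, 138.5]]
77 0  | 81 0  | 85 2 43.6 | 89 64 44.4 | 93 40 45.2 | 97 61 86.3 | 101 56 56.9 | 105 46 59.5 | 109 71 60.6 | 113 39 59.5 | 117 69 59.7 | 121 47 57.5 | 125 39 54.2 | 129 77 45.6 | 133 37 44.9 | 137 18 44.2 | 141 0  | 145 0  | 149 0  | 
shim c [ 612.9 -189.9] long/short 124.0 44.5 ang deg of long 170.56 n 526
   mean [ 612.1 -189.7] pca ang 170.36 pca sizes [ 41.2 120.2]
[[548.0999755859375, -201.6999969482422], [670.4000244140625, -222.0], [677.7000122070312, -178.1999969482422], [555.4000244140625, -157.8000030517578]]
handle c [ 440.7 -366.2] long/short 117.9 30.4 ang deg of long 79.67 n 365
   mean [ 440.8 -366.2] pca ang 80.27 pca sizes [ 27.2 114.1]
[[415.20001220703125, -421.3999938964844], [445.1000061035156, -426.8999938964844], [466.20001220703125, -310.8999938964844], [436.29998779296875, -305.5]]
blade c [ 468.3 -220.6] long/short 190.3 28.5 ang deg of long 79.87 n 522
   mean [ 467.9 -220.7] pca ang 79.63 pca sizes [ 25.1 188.5]
[[437.5, -311.79998779296875], [465.6000061035156, -316.79998779296875], [499.0, -129.5], [470.8999938964844, -124.5]]
slab plane [-1.92837806e-01 -1.38288592e-01  2.45333851e+02]
```

```bash
cat >> h.py <<'E'
from scipy.spatial.transform import Rotation as Ro
def st():
    s=arm.read_state();R=Ro.from_quat(s["ee_rot"]).as_matrix()
    print("t",round(s["clock"],2),"tcp",s["position"].round(1),"hold",(s["position"]-R[:,1]*arm.hold_point_z).round(1),"F",s["contact_force"].round(1),"M",s["wrist_torque"].round(2),"w",round(s["gripper_width"],1))
    print("jaw axis deg",np.degrees(np.arctan2(R[1,0],R[0,0])).round(2),"finger y",R[:,1].round(3),"jaw",R[:,0].round(3),"q",s["joints"].round(2))
    return s,R
E
python3 -c "
from h import *
st()"
```

```text
t 0.1 tcp [ 269.3 -563.4  230.3] hold [ 269.3 -563.5  249. ] F [-0.1 -1.4 -0.1] M [ 0.01 -0.04 -0.02] w 85.5
jaw axis deg 115.53 finger y [-0.001  0.002 -1.   ] jaw [-0.431  0.902  0.002] q [-0.87  0.39  0.01 -0.   -1.19 -0.26]
```

```bash
python3 -m creep '[[[40,50,0],[0,0,0.12],1],[[80,90,0],[0,0,0.24],1],[[120,130,0],[0,0,0.36],1],[[150,170,-20],[0,0,0.48],1],[[173,206,-50],[0,0,0.6],1],[[173,206,-80],[0,0,0.72],1],[[173,206,-110],[0,0,0.84],1],[[173,206,-130],[0,0,0.944],1],[[173,206,-130],[0,0,0.944],1],[[173,206,-130],[0,0,0.944],1]]'; python3 - <<'E'
from h import *
st()
p,d=arm.get_image("top"); cv2.imwrite("pics/t1.png",cv2.resize(p[150:320,325:475,::-1],None,fx=3.5,fy=3.5))
p,d=arm.get_image("scene"); cv2.imwrite("pics/s1.png",cv2.resize(p[100:300,50:300,::-1],None,fx=3,fy=3))
E
```

```text
clock: 0.93
position: [441.3, -356.7, 98.9]
ee_rot: [0.062, 0.705, -0.704, -0.066]
contact_force: [0.1, 0.2, 0.4]
gripper_width: 85.2
t 0.93 tcp [ 441.3 -356.7   98.9] hold [ 441.4 -356.8  117.6] F [0.1 0.2 0.4] M [-0.05 -0.03 -0.01] w 85.2
jaw axis deg 169.61 finger y [-0.006  0.002 -1.   ] jaw [-0.984  0.18   0.006] q [-0.39  0.42 -0.3   0.   -0.85  0.21]
```

View pics/s1.png

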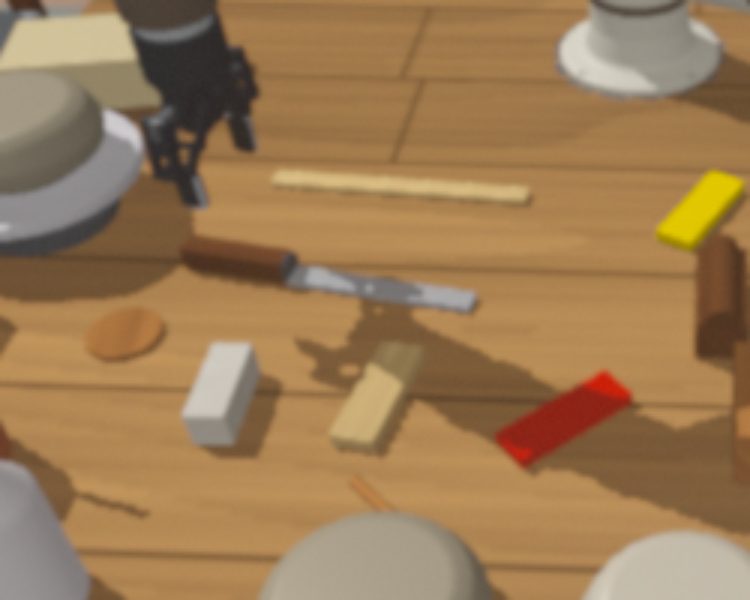

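The gripper hangs over the handle (crop (240,255)). I'll descend and close.

```bash
python3 -m creep '[[[1,-1,-35],[0,0,0],1],[[1,-1,-65],[0,0,0],1],[[1,-1,-85],[0,0,0],1],[[1,-1,-95],[0,0,0],1],[[1,-1,-95],[0,0,0],1],[[1,-1,-95],[0,0,0],-1],[[1,-1,-95],[0,0,0],-1],[[1,-1,-95],[0,0,0],-1],[[1,-1,-95],[0,0,0],-1],[[1,-1,-95],[0,0,0],-1],[[1,-1,-95],[0,0,0],-1],[[1,-1,-95],[0,0,0],-1]]'; python3 -c "
from h import *
st()"
```

```text
clock: 2.03
position: [443.8, -359.1, 7.6]
ee_rot: [-0.064, -0.704, 0.704, 0.063]
contact_force: [-0.8, 1.3, 6.3]
gripper_width: 25.2
t 2.03 tcp [ 443.8 -359.1    7.6] hold [ 443.8 -359.1   26.3] F [-0.8  1.3  6.3] M [ 0.27  0.54 -0.02] w 25.2
jaw axis deg 169.67 finger y [ 0.001 -0.001 -1.   ] jaw [-0.984  0.179 -0.001] q [-0.4   0.55 -0.38  0.   -0.64  0.22]
```

Grip is 4 mm higher than wanted. I'll reopen, lower and close again.

```bash
python3 -m creep '[[[0,0,0],[0,0,0],0],[[0,0,0],[0,0,0],0],[[0,0,-3],[0,0,0],0],[[0,0,-6],[0,0,0],0],[[0,0,-6],[0,0,0],0],[[0,0,-6],[0,0,0],0]]'; python3 -c "
from h import *
st()"
```

```text
clock: 2.53
position: [443.2, -358.8, -0.3]
ee_rot: [0.064, 0.704, -0.704, -0.064]
contact_force: [0.3, 0.4, -0.2]
gripper_width: 42.9
t 2.53 tcp [ 4.432e+02 -3.588e+02 -3.000e-01] hold [ 443.2 -358.8   18.4] F [ 0.3  0.4 -0.2] M [0.05 0.01 0.03] w 42.9
jaw axis deg 169.63 finger y [-0.001  0.    -1.   ] jaw [-0.984  0.18   0.001] q [-0.4   0.56 -0.38 -0.   -0.63  0.22]
```

```bash
python3 -m creep '[[[0,0,3],[0,0,0],0],[[0,0,3],[0,0,0],-1],[[0,0,3],[0,0,0],-1],[[0,0,3],[0,0,0],-1],[[0,0,3],[0,0,0],-1],[[0,0,3],[0,0,0],-1],[[0,0,3],[0,0,0],-1]]'; python3 -c "
from h import *
st()"
```

```text
clock: 3.12
position: [443.9, -359.1, 3.9]
ee_rot: [-0.064, -0.704, 0.704, 0.063]
contact_force: [-0.0, 0.7, 5.2]
gripper_width: 24.6
t 3.12 tcp [ 443.9 -359.1    3.9] hold [ 443.9 -359.    22.6] F [-0.   0.7  5.2] M [ 0.29  0.21 -0.  ] w 24.6
jaw axis deg 169.65 finger y [ 0.001 -0.001 -1.   ] jaw [-0.984  0.18  -0.001] q [-0.4   0.55 -0.38  0.   -0.63  0.22]
```

```bash
python3 -m creep '[[[0,0,10],[0,0,0],-1],[[0,0,30],[0,0,0],-1],[[0,0,55],[0,0,0],-1],[[0,0,80],[0,0,0.05],-1],[[0,0,105],[0,0,0.1],-1],[[0,0,125],[0,0,0.15],-1],[[0,0,130],[0,0,0.197],-1],[[0,0,130],[0,0,0.197],-1],[[0,0,130],[0,0,0.197],-1]]'; python3 - <<'E'
from h import *
st()
p,d=arm.get_image("top"); cv2.imwrite("pics/t2.png",cv2.resize(p[130:330,230:480,::-1],None,fx=3,fy=3))
np.save("pics/t2d.npy",d)
p,d=arm.get_image("scene"); cv2.imwrite("pics/s2.png",cv2.resize(p[50:250,50:300,::-1],None,fx=3,fy=3));np.save("pics/s2d.npy",d)
E
```

```text
clock: 3.87
position: [442.5, -358.2, 132.5]
ee_rot: [-0.005, 0.708, -0.707, 0.004]
contact_force: [-0.4, 0.4, -5.1]
gripper_width: 25.0
t 3.87 tcp [ 442.5 -358.2  132.5] hold [ 442.6 -358.3  151.2] F [-0.4  0.4 -5.1] M [-0.1   0.04  0.02] w 25.0
jaw axis deg -179.2 finger y [-0.001  0.002 -1.   ] jaw [-1.    -0.014  0.001] q [-0.4   0.38 -0.27 -0.   -0.93  0.41]
```

View pics/t2.png

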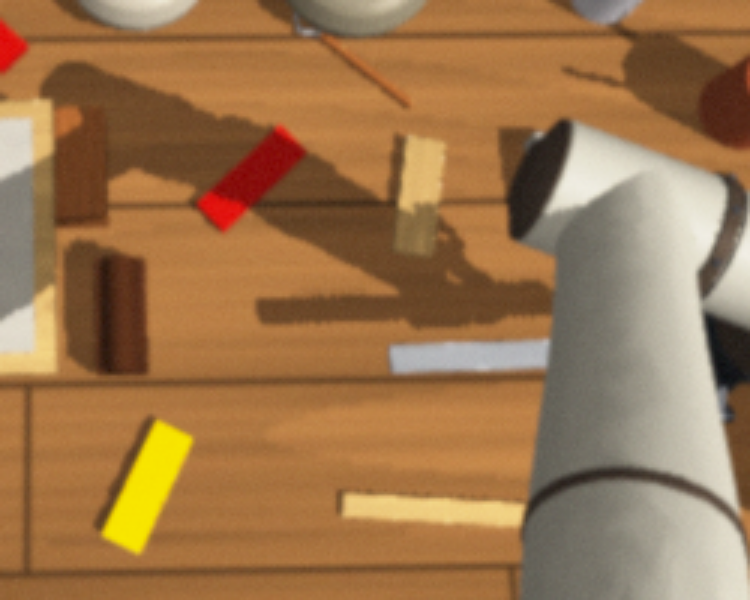

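View pics/s2.png

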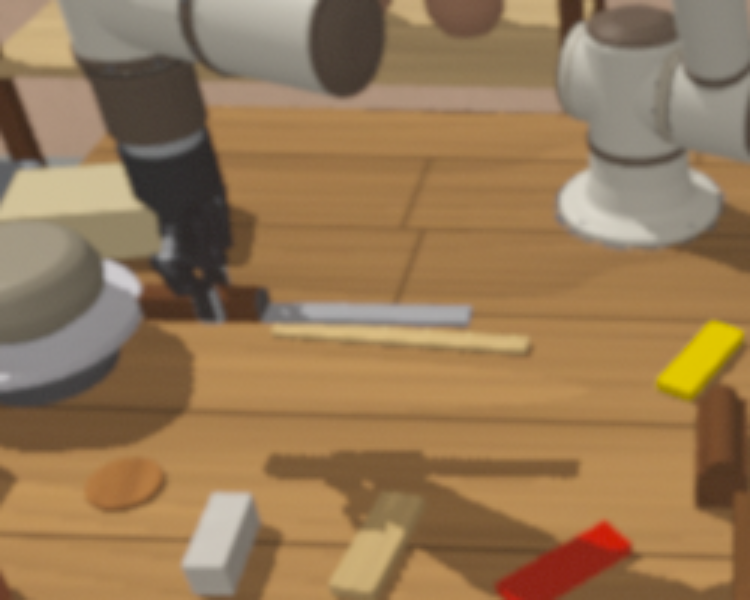

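The bar is held level, blade tip at crop (390,358) in the top view. I'll measure the blade in hand.

```bash
cat > blade.py <<'E'
from h import *
import sys
def blade(d,rows,cols,lo,hi):
    P=cloud("top",d); v,u=np.indices(d.shape)
    m=(u>=cols[0])&(u<=cols[1])&(v>=rows[0])&(v<=rows[1])&(P[...,2]>lo)&(P[...,2]<hi)
    m=cv2.morphologyEx(m.astype(np.uint8),cv2.MORPH_OPEN,np.ones((3,3)))>0
    Q=P[m]; A=np.c_[Q[:,1],np.ones(len(Q))]
    k=np.median(np.diff(Q[:,1])) 
    c=np.polyfit(Q[:,1],Q[:,2],1); r=Q[:,2]-np.polyval(c,Q[:,1]); Q=Q[abs(r)<6]
    c=np.polyfit(Q[:,1],Q[:,2],1); l=np.polyfit(Q[:,1],Q[:,0],1)
    ty=np.percentile(Q[:,1],99.5)
    print("slope dz/dy",c[0].round(4),"tip y",ty.round(1),"top z at tip",np.polyval(c,ty).round(1),"x at tip",np.polyval(l,ty).round(1),"dx/dy",l[0].round(4),"n",len(Q),"xrange",np.percentile(Q[:,0],[1,99]).round(1))
if __name__=="__main__":
    blade(np.load("pics/t2d.npy"),(235,260),(355,410),100,160)
E
python3 blade.py
```

```text
slope dz/dy 0.0016 tip y -125.2 top z at tip 137.2 x at tip 439.0 dx/dy -0.0213 n 473 xrange [428.1 453. ]
```

```bash
python3 -m creep '[[[5,20,10],[-0.02,0,0],-1],[[10,50,25],[-0.05,0,0],-1],[[15,85,40],[-0.08,0,0],-1],[[22,120,40],[-0.12,0,0],-1],[[30,155,40],[-0.15,0,0],-1],[[36,190,40],[-0.18,0,0],-1],[[42,225,40],[-0.21,0,0],-1],[[48,255,40],[-0.24,-0.005,0],-1],[[52,277,40],[-0.25,-0.005,0],-1],[[52,287,40],[-0.25,-0.005,0],-1],[[52,287,40],[-0.25,-0.005,0],-1],[[52,287,40],[-0.25,-0.005,0],-1]]'; python3 - <<'E'
from h import *
from blade import blade
st()
p,d=arm.get_image("top"); cv2.imwrite("pics/t3.png",cv2.resize(p[130:330,180:430,::-1],None,fx=3,fy=3))
np.save("pics/t3d.npy",d)
p,d2=arm.get_image("scene"); cv2.imwrite("pics/s3.png",cv2.resize(p[50:270,150:400,::-1],None,fx=3,fy=2.7))
blade(d,(215,250),(250,310),95,170)
E
```

```text
clock: 4.97
position: [494.8, -71.9, 172.4]
ee_rot: [0.006, -0.613, 0.79, -0.006]
contact_force: [-0.3, -0.1, -3.7]
gripper_width: 25.2
t 4.97 tcp [494.8 -71.9 172.4] hold [494.7 -67.2 190.5] F [-0.3 -0.1 -3.7] M [ 0.63 -0.   -0.01] w 25.2
jaw axis deg -179.07 finger y [ 0.003 -0.248 -0.969] jaw [-1.    -0.016  0.001] q [ 0.32  0.23 -0.51  0.3  -0.93 -0.49]
  return _methods._mean(a, axis=axis, dtype=dtype,
  ret = ret.dtype.type(ret / rcount)
Traceback (most recent call last):
  File "blade.py", line 9, in blade
    c=np.polyfit(Q[:,1],Q[:,2],1); r=Q[:,2]-np.polyval(c,Q[:,1]); Q=Q[abs(r)<6]
TypeError: expected non-empty vector for x
```

View pics/t3.png

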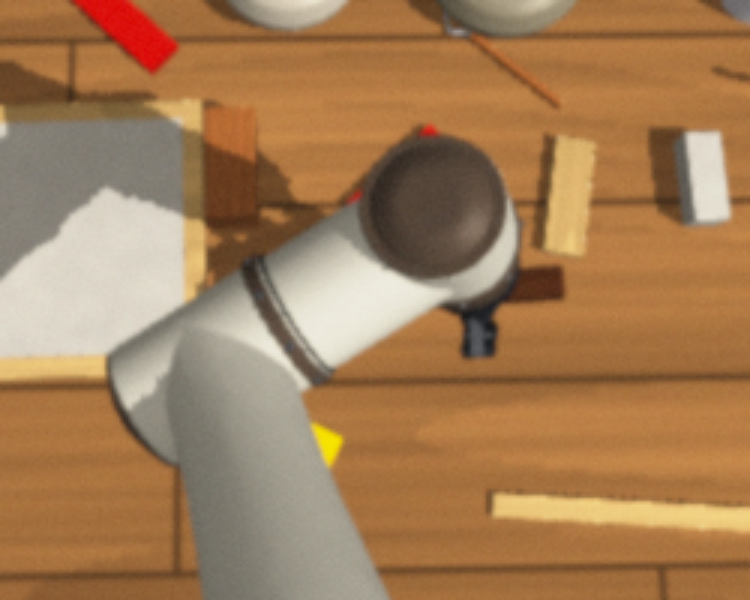

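View pics/s3.png

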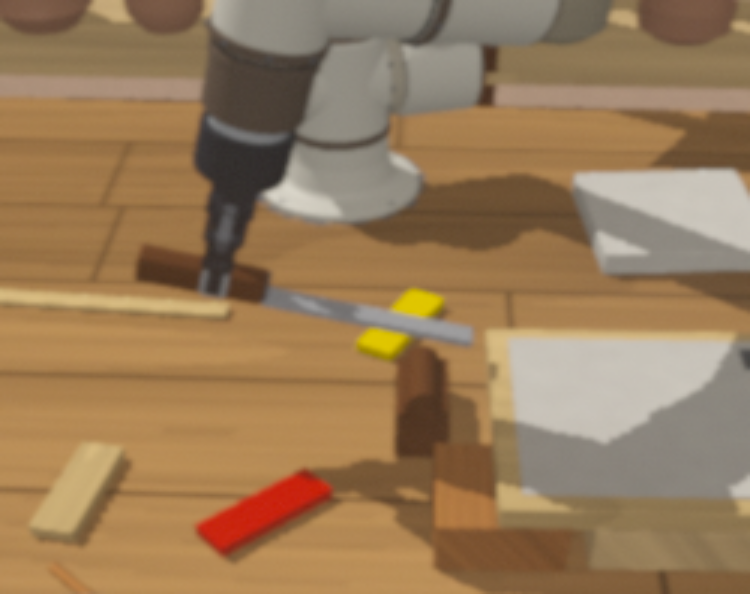

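The top view is blocked by the arm. The scene view shows the tilted bar with its tip at crop (472,337), above and before the slab edge. I'll check the tip there by depth.

```bash
cat >> h.py <<'E'
def scene_blade(d,x0,x1,ylo,yhi,zlo,zhi,tol=5,show=True):
    P=cloud("scene",d); Q=P.reshape(-1,3); Q=Q[(Q[:,0]>x0)&(Q[:,0]<x1)&(Q[:,1]>ylo)&(Q[:,1]<yhi)&(Q[:,2]>zlo)&(Q[:,2]<zhi)]
    for i in range(4):
        c=np.polyfit(Q[:,1],Q[:,2],1); r=Q[:,2]-np.polyval(c,Q[:,1]); Q=Q[abs(r)<max(tol,15-4*i)]
    ty=np.percentile(Q[:,1],99)
    print("slope",c[0].round(4),"tip y",ty.round(1),"z top@tip",np.polyval(c,ty).round(1),"x",np.percentile(Q[:,0],[2,50,98]).round(1),"n",len(Q)); return Q
E
python3 - <<'E'
from h import *
print(proj("scene",[[490.7,153.1,111.6],[490.7,155,119.4]]).round(1))
p,d=arm.get_image("scene")
Q=scene_blade(d,470,515,30,200,95,175)
E
```

```text
[[306.3 175. ]
 [307.2 172.7]]
slope -0.2552 tip y 151.9 z top@tip 117.4 x [481.  496.7 506.6] n 337
```

```bash
python3 -m creep '[[[0,0,-20],[0,0,0],-1],[[0,0,-40],[0,0,0],-1],[[0,0,-55],[0,0,0],-1],[[0,0,-60],[0,0,0],-1],[[0,0,-60],[0,0,0],-1],[[0,0,-60],[0,0,0],-1]]'; python3 - <<'E'
from h import *
st()
p,d=arm.get_image("scene"); cv2.imwrite("pics/s4.png",cv2.resize(p[80:270,200:400,::-1],None,fx=3.8,fy=3.1))
Q=scene_blade(d,470,515,30,170,45,110)
E
```

```text
clock: 5.62
position: [496.0, -72.5, 113.8]
ee_rot: [0.004, -0.613, 0.79, -0.007]
contact_force: [-0.9, -0.0, -3.2]
gripper_width: 25.1
t 5.62 tcp [496.  -72.5 113.8] hold [495.8 -67.9 131.9] F [-0.9 -0.  -3.2] M [ 0.66 -0.02 -0.03] w 25.1
jaw axis deg -179.13 finger y [ 0.005 -0.248 -0.969] jaw [-1.    -0.015 -0.002] q [ 0.31  0.3  -0.6   0.35 -0.77 -0.56]
slope -0.2588 tip y 152.2 z top@tip 58.3 x [482.1 497.4 508.1] n 322
```

View pics/s4.png

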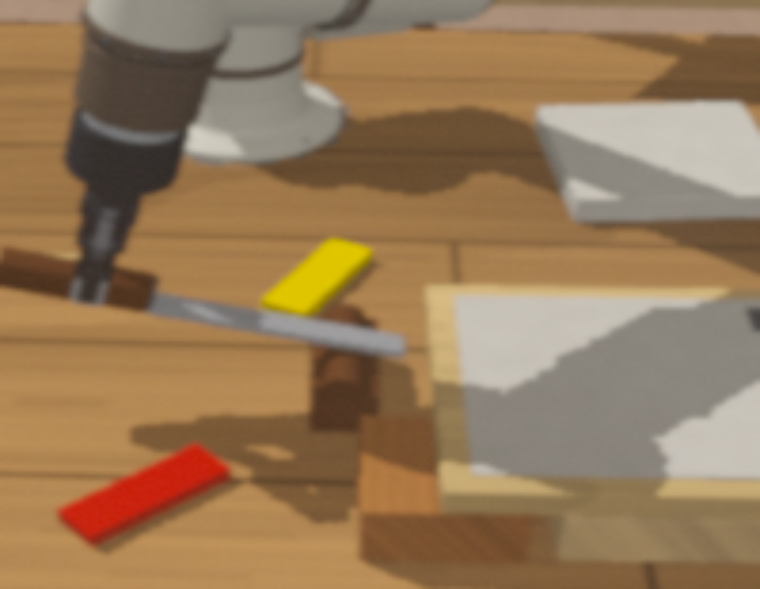

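The tip is now just before the slab edge, below its underside (crop (403,345)). I slide it in.

```bash
python3 -m creep '[[[0,10,-2],[0,0,0],-1],[[0,20,-4],[0,0,0],-1],[[0,30,-7],[0,0,0],-1],[[0,40,-9],[0,0,0],-1],[[0,49,-11],[0,0,0],-1],[[0,49,-11],[0,0,0],-1],[[0,49,-11],[0,0,0],-1]]'; python3 - <<'E'
from h import *
st()
p,d=arm.get_image("scene"); cv2.imwrite("pics/s5.png",cv2.resize(p[80:270,200:400,::-1],None,fx=3.8,fy=3.1))
Q=scene_blade(d,470,515,80,165,45,110)
E
```

```text
clock: 6.25
position: [495.6, -21.9, 102.2]
ee_rot: [0.005, -0.613, 0.79, -0.007]
contact_force: [-0.6, 0.3, -5.0]
gripper_width: 24.8
t 6.25 tcp [495.6 -21.9 102.2] hold [495.5 -17.3 120.3] F [-0.6  0.3 -5. ] M [ 0.64  0.04 -0.02] w 24.8
jaw axis deg -178.98 finger y [ 0.005 -0.248 -0.969] jaw [-1.    -0.018 -0.001] q [ 0.41  0.32 -0.61  0.34 -0.77 -0.65]
slope -0.2611 tip y 163.3 z top@tip 56.6 x [482.3 497.4 507. ] n 217
```

View pics/s5.png

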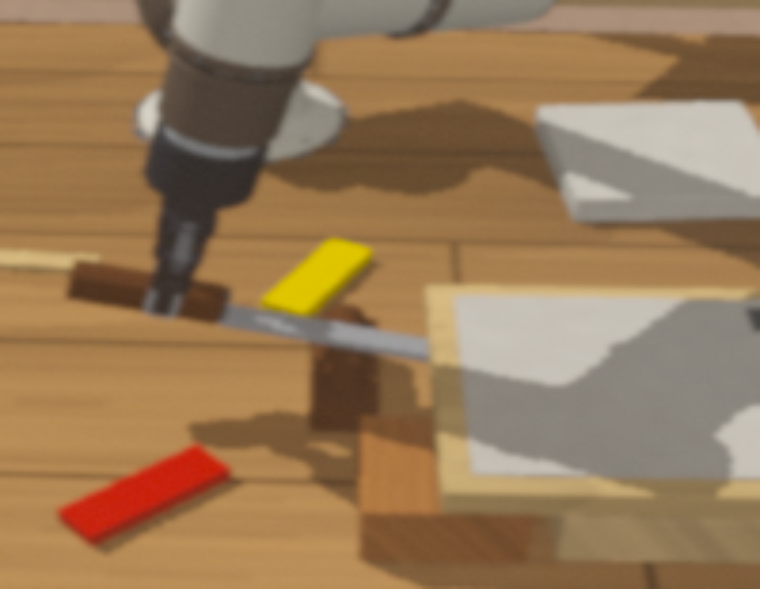

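Blade about 32 mm under the edge, visible at crop (428,350). I'll work out the arc about the ridge centre.

```bash
python3 - <<'E'
from h import *
C=np.array([111.5,44.])
for b in np.arange(-.25,.30,.05):
    t=np.array([np.cos(b),np.sin(b)]);n=np.array([-np.sin(b),np.cos(b)])
    p=C-137.5*t+19.3*n
    print(round(b,2),"turn",round(b+.25,2),"shift y,z",(p-[-21.9,102.2]).round(1))
E
```

```text
-0.25 turn 0.0 shift y,z [ 4.9 -5.5]
-0.2 turn 0.05 shift y,z [  2.5 -12. ]
-0.15 turn 0.1 shift y,z [  0.3 -18.6]
-0.1 turn 0.15 shift y,z [ -1.5 -25.3]
-0.05 turn 0.2 shift y,z [ -3.  -32.1]
-0.0 turn 0.25 shift y,z [ -4.1 -38.9]
0.05 turn 0.3 shift y,z [ -4.9 -45.8]
0.1 turn 0.35 shift y,z [ -5.3 -52.7]
0.15 turn 0.4 shift y,z [ -5.4 -59.7]
0.2 turn 0.45 shift y,z [ -5.2 -66.6]
0.25 turn 0.5 shift y,z [ -4.6 -73.5]
```

```bash
python3 -m creep '[[[0,4,-1],[0,0,0],-1],[[0,5,-4],[0,0,0],-1],[[0,3,-10],[0.04,0,0],-1],[[0,2,-14],[0.07,0,0],-1],[[0,0,-19],[0.1,0,0],-1],[[0,-1,-23],[0.135,0.002,0],-1],[[0,-2,-28],[0.17,0.002,0],-1],[[0,-3,-32],[0.2,0.003,0],-1],[[0,-3,-32],[0.2,0.003,0],-1]]'; python3 - <<'E'
from h import *
st()
p,d=arm.get_image("scene"); cv2.imwrite("pics/s6.png",cv2.resize(p[80:270,200:400,::-1],None,fx=3.8,fy=3.1))
Q=scene_blade(d,470,515,80,165,45,110)
E
```

```text
clock: 7.05
position: [496.5, -24.4, 70.4]
ee_rot: [0.004, -0.691, 0.723, -0.007]
contact_force: [-2.9, 12.3, -1.6]
gripper_width: 25.1
t 7.05 tcp [496.5 -24.4  70.4] hold [496.4 -23.6  89.1] F [-2.9 12.3 -1.6] M [3.43 0.98 0.37] w 25.1
jaw axis deg -179.12 finger y [ 0.004 -0.046 -0.999] jaw [-1.    -0.015 -0.004] q [ 0.31  0.36 -0.54  0.07 -0.69 -0.35]
slope -0.0402 tip y 163.0 z top@tip 63.6 x [482.4 498.7 507.3] n 219
```

View pics/s6.png

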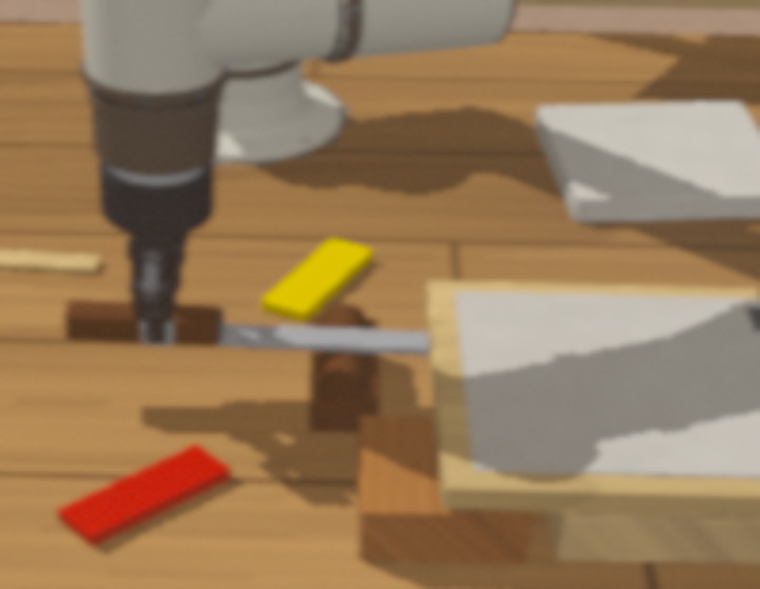

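The slab has begun to rise and forces are small. I go on.

```bash
python3 -m creep '[[[0,0,-4],[0.03,0,0],-1],[[0,-1,-8],[0.06,0,0],-1],[[0,-1,-12],[0.09,0,0],-1],[[0,-2,-16],[0.12,0,0],-1],[[0,-2,-20],[0.15,0,0],-1],[[0,-2,-24],[0.18,0,0],-1],[[0,-2,-28],[0.21,0,0],-1],[[0,-2,-28],[0.21,0,0],-1]]'; python3 - <<'E'
from h import *
st()
p,d=arm.get_image("scene"); cv2.imwrite("pics/s7.png",cv2.resize(p[80:270,200:400,::-1],None,fx=3.8,fy=3.1))
Q=scene_blade(d,470,515,80,165,45,110)
P=cloud("scene",d); 
for y in (185,200,300,400): 
    m=(abs(P[...,1]-y)<4)&(P[...,0]>600)&(P[...,0]<670)&(P[...,2]>70); print(y,np.median(P[m][:,2]).round(1),end=" ")
E
```

```text
clock: 7.77
position: [497.1, -24.7, 43.7]
ee_rot: [-0.004, 0.763, -0.646, 0.008]
contact_force: [-1.7, 15.5, 4.4]
gripper_width: 24.7
t 7.77 tcp [497.1 -24.7  43.7] hold [497.  -27.8  62.1] F [-1.7 15.5  4.4] M [3.81 0.57 0.5 ] w 24.7
jaw axis deg -179.1 finger y [ 0.005  0.165 -0.986] jaw [-1.    -0.016 -0.007] q [ 0.17  0.41 -0.43 -0.25 -0.71  0.04]
slope 0.151 tip y 164.5 z top@tip 73.6 x [482.  497.8 508.3] n 220
185 106.9 200 108.0 300 99.5 400 91.2
```

View pics/s7.png

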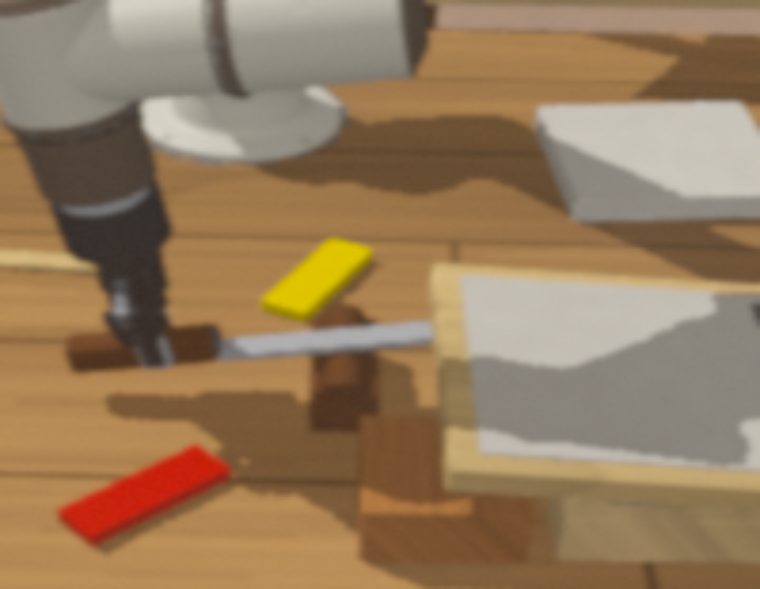

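```bash
python3 -m creep '[[[0,0,-4],[0.03,0,0],-1],[[0,0,-8],[0.06,0,0],-1],[[0,0,-12],[0.09,0,0],-1],[[0,0,-14],[0.105,0,0],-1],[[0,0,-14],[0.105,0,0],-1],[[0,0,-14],[0.105,0,0],-1]]'; python3 - <<'E'
from h import *
st()
p,d=arm.get_image("scene"); cv2.imwrite("pics/s8.png",cv2.resize(p[80:270,200:400,::-1],None,fx=3.8,fy=3.1))
Q=scene_blade(d,470,515,80,165,45,110)
P=cloud("scene",d); 
for y in (185,200,300,400): 
    m=(abs(P[...,1]-y)<4)&(P[...,0]>600)&(P[...,0]<670)&(P[...,2]>70); print(y,np.median(P[m][:,2]).round(1),end=" ")
E
```

```text
clock: 8.32
position: [496.7, -26.7, 29.4]
ee_rot: [-0.004, 0.795, -0.607, 0.008]
contact_force: [-0.6, 0.1, -2.2]
gripper_width: 24.6
t 8.32 tcp [496.7 -26.7  29.4] hold [496.6 -31.6  47.4] F [-0.6  0.1 -2.2] M [-0.57 -0.03 -0.08] w 24.6
jaw axis deg -179.1 finger y [ 0.004  0.263 -0.965] jaw [-1.    -0.016 -0.008] q [ 0.09  0.45 -0.38 -0.39 -0.75  0.22]
slope 0.2636 tip y 164.8 z top@tip 80.4 x [481.8 497.9 508.3] n 230
185 116.3 200 116.1 300 105.4 400 93.6
```

View pics/s8.png

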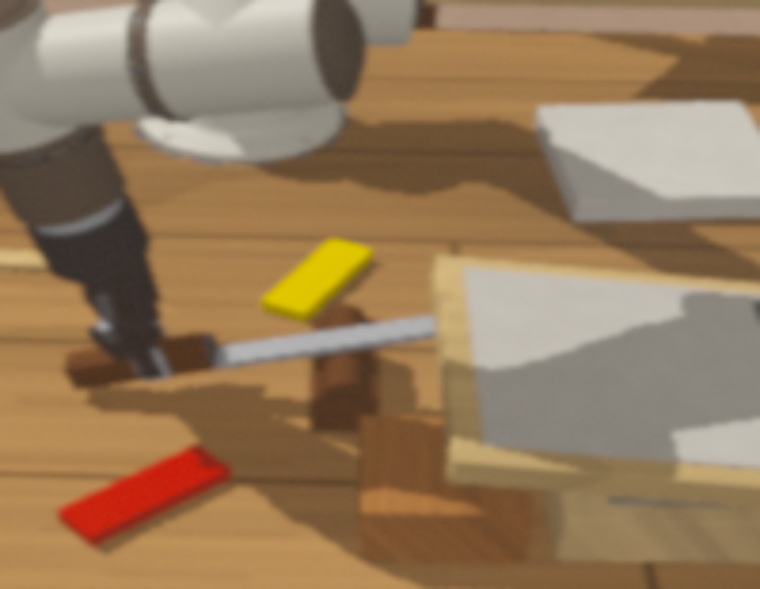

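The edge is up about 34 mm and the bar is unloaded, so the hinge is holding. I rotate the bar back level and withdraw it.

```bash
python3 -m creep '[[[0,0,5],[-0.04,0,0],-1],[[0,0,11],[-0.08,0,0],-1],[[0,0,17],[-0.12,0,0],-1],[[0,0,23],[-0.16,0,0],-1],[[0,0,29],[-0.2,0,0],-1],[[0,1,36],[-0.24,0,0],-1],[[0,0,42],[-0.26,0,0],-1],[[0,-20,42],[-0.26,0,0],-1],[[0,-45,42],[-0.26,0,0],-1],[[0,-75,42],[-0.26,0,0],-1],[[0,-110,44],[-0.26,0,0],-1],[[0,-110,44],[-0.26,0,0],-1]]'; python3 - <<'E'
from h import *
st()
p,d=arm.get_image("scene"); cv2.imwrite("pics/s9.png",p[:,:,::-1])
P=cloud("scene",d); 
for y in (185,200,300,400): 
    m=(abs(P[...,1]-y)<4)&(P[...,0]>600)&(P[...,0]<670)&(P[...,2]>70); print(y,np.median(P[m][:,2]).round(1),end=" ")
E
```

```text
clock: 9.37
position: [494.9, -142.5, 72.0]
ee_rot: [-0.003, 0.708, -0.706, 0.004]
contact_force: [-0.1, 0.3, -5.3]
gripper_width: 24.4
t 9.37 tcp [ 494.9 -142.5   72. ] hold [ 494.8 -142.6   90.7] F [-0.1  0.3 -5.3] M [-0.05 -0.14 -0.07] w 24.4
jaw axis deg -179.38 finger y [ 0.001  0.004 -1.   ] jaw [-1.    -0.011 -0.001] q [ 0.03  0.38 -0.46 -0.01 -0.73 -0.02]
185 116.3 200 116.0 300 105.4 400 93.2
```

View pics/s9.png

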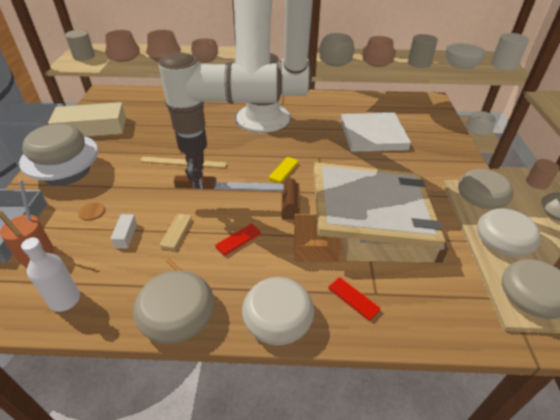

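The slab stays up at the same height readings, and the bar is clear of it. I lay the bar down near its old place.

```bash
python3 -m creep '[[[-5,-35,0],[0,0,0],-1],[[-13,-70,0],[0,0,0],-1],[[-22,-105,0],[0,0,0],-1],[[-31,-140,0],[0,0,0],-1],[[-42,-175,-15],[0,0,0],-1],[[-52,-195,-35],[0,0,0],-1],[[-52,-200,-50],[0,0,0],-1],[[-52,-200,-60],[0,0,0],-1],[[-52,-200,-65],[0,0,0],-1],[[-52,-200,-67],[0,0,0],-1],[[-52,-200,-67],[0,0,0],-1]]'; python3 -c "
from h import *
st()"
```

```text
clock: 10.33
position: [443.9, -337.1, 5.4]
ee_rot: [-0.006, 0.709, -0.705, 0.007]
contact_force: [0.2, 0.3, -2.6]
gripper_width: 24.6
t 10.33 tcp [ 443.9 -337.1    5.4] hold [ 443.8 -337.2   24.1] F [ 0.2  0.3 -2.6] M [0.08 0.18 0.14] w 24.6
jaw axis deg -178.96 finger y [ 0.001  0.005 -1.   ] jaw [-1.    -0.018 -0.001] q [-0.36  0.54 -0.41 -0.01 -0.63  0.39]
```

Nearly down (part of the weight already on the bench). Last 2 mm, then open and rise.

```bash
python3 -m creep '[[[0,0,-1],[0,0,0],-1],[[0,0,-2],[0,0,0],-1],[[0,0,-2],[0,0,0],0],[[0,0,-2],[0,0,0],0],[[0,0,-2],[0,0,0],0],[[0,0,-2],[0,0,0],0.3],[[0,0,10],[0,0,0],0.3],[[0,0,30],[0,0,0],0.6],[[0,0,60],[0,0,0],0.6],[[0,0,95],[0,0,0],0.6],[[0,0,130],[0,0,0],0.6],[[0,0,130],[0,0,0],0.6]]'; python3 - <<'E'
from h import *
st()
p,d=arm.get_image("top"); cv2.imwrite("pics/t10.png",p[:,:,::-1]);np.save("pics/t10d.npy",d)
E
```

```text
clock: 11.33
position: [447.8, -340.4, 143.4]
ee_rot: [0.001, -0.706, 0.708, -0.012]
contact_force: [0.0, -0.2, -0.2]
gripper_width: 68.2
t 11.33 tcp [ 447.8 -340.4  143.4] hold [ 447.5 -340.3  162.1] F [ 0.  -0.2 -0.2] M [-0.05 -0.09 -0.02] w 68.2
jaw axis deg -178.99 finger y [ 0.016 -0.003 -1.   ] jaw [-1.    -0.018 -0.016] q [-0.36  0.35 -0.28 -0.   -0.92  0.38]
```

View pics/t10.png

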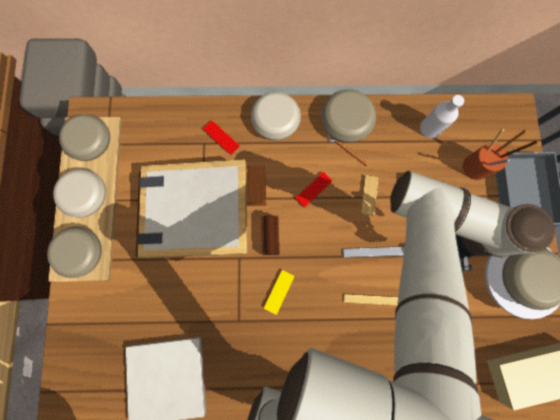

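The bar lies on the bench at (345–405,252), clear of everything. Next I go over the far end of the shim with the jaws across its width.

```bash
python3 -m creep '[[[25,15,0],[0,0,0.12],0.6],[[50,30,0],[0,0,0.24],0.6],[[75,45,0],[0,0,0.36],0.6],[[100,62,0],[0,0,0.48],0.6],[[125,80,0],[0,0,0.6],0.6],[[150,98,0],[0,0,0.72],0.6],[[175,115,0],[0,0,0.84],0.6],[[195,130,-10],[0,0,0.96],0.6],[[211,142,-30],[0,0,1.08],0.6],[[211,142,-50],[0,0,1.2],0.6],[[211,142,-70],[0,0,1.31],0.6],[[211,142,-80],[0,0,1.386],0.6]]'; python3 -m creep '[[[0,0,0],[0,0,0],0.6],[[0,0,0],[0,0,0],0.6]]'; python3 - <<'E'
from h import *
st()
p,d=arm.get_image("scene"); cv2.imwrite("pics/s11.png",cv2.resize(p[100:300,50:300,::-1],None,fx=3,fy=3))
E
```

```text
clock: 12.38
position: [652.6, -195.0, 50.9]
ee_rot: [-0.459, 0.543, -0.536, 0.455]
contact_force: [-0.3, -0.2, 0.3]
gripper_width: 68.3
clock: 12.55
position: [653.9, -195.9, 54.0]
ee_rot: [-0.457, 0.543, -0.538, 0.454]
contact_force: [-0.8, -1.4, 0.4]
gripper_width: 68.1
t 12.55 tcp [ 653.9 -195.9   54. ] hold [ 654.  -196.    72.7] F [-0.8 -1.4  0.4] M [ 0.01 -0.06  0.01] w 68.1
jaw axis deg -99.8 finger y [-0.007  0.003 -1.   ] jaw [-0.17  -0.985 -0.002] q [-0.06  0.64 -0.03 -0.   -0.91  1.46]
```

View pics/s11.png

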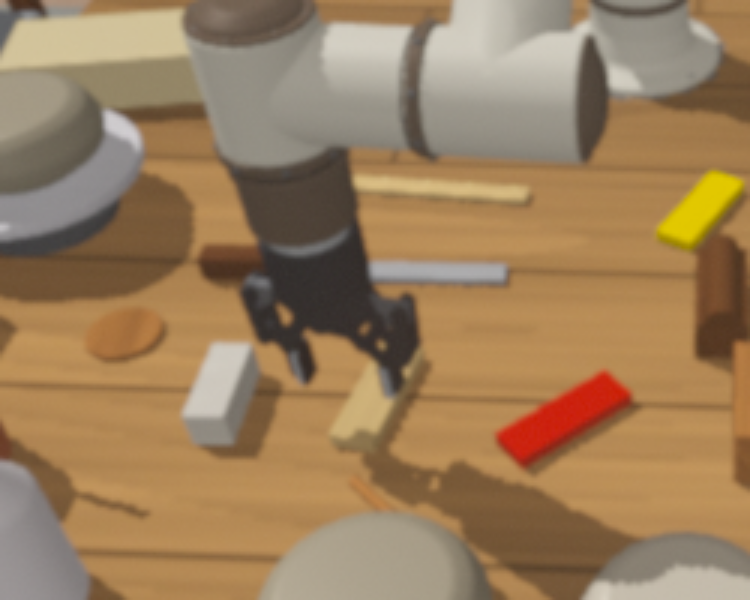

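The fingers stand over the shim's far end. Descending.

```bash
python3 -m creep '[[[3,-1,-25],[0,0,0],0.6],[[3,-1,-42],[0,0,0],0.6],[[3,-1,-50],[0,0,0],0.3],[[3,-1,-53],[0,0,0],0.3],[[3,-1,-53],[0,0,0],0.3],[[3,-1,-53],[0,0,0],0.3]]'; python3 -c "
from h import *
st()"
```

```text
clock: 13.1
position: [658.4, -197.1, 3.7]
ee_rot: [-0.456, 0.542, -0.539, 0.456]
contact_force: [-0.2, 0.3, 0.4]
gripper_width: 55.3
t 13.1 tcp [ 658.4 -197.1    3.7] hold [ 658.5 -197.2   22.4] F [-0.2  0.3  0.4] M [-0.04 -0.06  0.04] w 55.3
jaw axis deg -99.69 finger y [-0.002  0.002 -1.   ] jaw [-0.168 -0.986 -0.002] q [-0.06  0.7  -0.06 -0.   -0.81  1.46]
```

```bash
python3 -m creep '[[[-1,0,-3],[0,0,0],0.2],[[-1,0,-5],[0,0,0],0.2],[[-1,0,-5],[0,0,0],0],[[-1,0,-5],[0,0,0],-1],[[-1,0,-5],[0,0,0],-1],[[-1,0,-5],[0,0,0],-1],[[-1,0,-5],[0,0,0],-1],[[-1,0,-5],[0,0,0],-1]]'; python3 -c "
from h import *
st()"
```

```text
clock: 13.77
position: [657.3, -197.5, -1.0]
ee_rot: [-0.456, 0.541, -0.539, 0.456]
contact_force: [-1.5, -1.5, 5.8]
gripper_width: 38.6
t 13.77 tcp [ 657.3 -197.5   -1. ] hold [ 657.4 -197.5   17.7] F [-1.5 -1.5  5.8] M [-0.55  0.37  0.01] w 38.6
jaw axis deg -99.65 finger y [-0.002  0.002 -1.   ] jaw [-0.168 -0.986 -0.001] q [-0.06  0.7  -0.07 -0.   -0.8   1.46]
```

```bash
python3 -m creep '[[[0,0,10],[0,0,0],-1],[[0,0,35],[0,0,0],-1],[[0,0,70],[0,0,-0.1],-1],[[0,10,100],[0,0,-0.22],-1],[[0,25,125],[0,0,-0.34],-1],[[0,40,130],[0,0,-0.46],-1],[[0,60,130],[0,0,-0.58],-1],[[-5,80,130],[0,0,-0.7],-1],[[-5,100,130],[0,0,-0.82],-1],[[-10,120,130],[0,0,-0.94],-1],[[-10,140,130],[0,0,-1.06],-1],[[-10,150,130],[0,0,-1.18],-1]]'; python3 -m creep '[[[0,0,0],[0,0,-0.12],-1],[[0,0,0],[0,0,-0.208],-1],[[0,0,0],[0,0,-0.208],-1],[[0,0,0],[0,0,-0.208],-1]]'; python3 - <<'E'
from h import *
st()
p,d=arm.get_image("scene"); cv2.imwrite("pics/s12.png",cv2.resize(p[50:250,150:400,::-1],None,fx=3,fy=3));np.save("pics/s12d.npy",d)
p,d=arm.get_image("top"); cv2.imwrite("pics/t12.png",cv2.resize(p[130:330,180:430,::-1],None,fx=3,fy=3));np.save("pics/t12d.npy",d)
E
```

```text
clock: 14.77
position: [646.0, -44.6, 127.6]
ee_rot: [-0.076, 0.705, -0.701, 0.077]
contact_force: [-0.3, 0.0, -0.4]
gripper_width: 38.6
clock: 15.1
position: [646.2, -46.6, 127.4]
ee_rot: [-0.005, 0.709, -0.705, 0.006]
contact_force: [-0.4, 0.6, -0.6]
gripper_width: 38.6
t 15.1 tcp [646.2 -46.6 127.4] hold [646.2 -46.7 146.1] F [-0.4  0.6 -0.6] M [-0.09  0.02 -0.02] w 38.6
jaw axis deg -179.07 finger y [ 0.002  0.005 -1.   ] jaw [-1.    -0.016 -0.002] q [ 0.17  0.51 -0.07 -0.01 -0.99 -0.16]
```

View pics/s12.png

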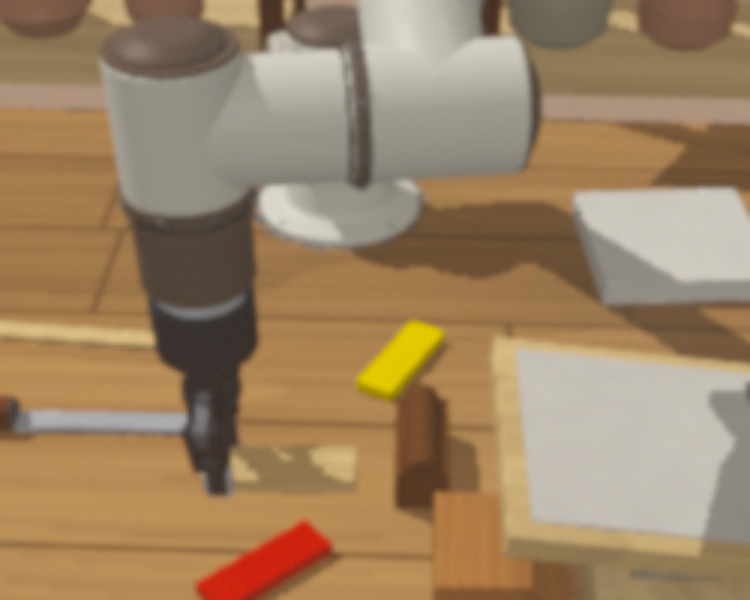

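View pics/t12.png

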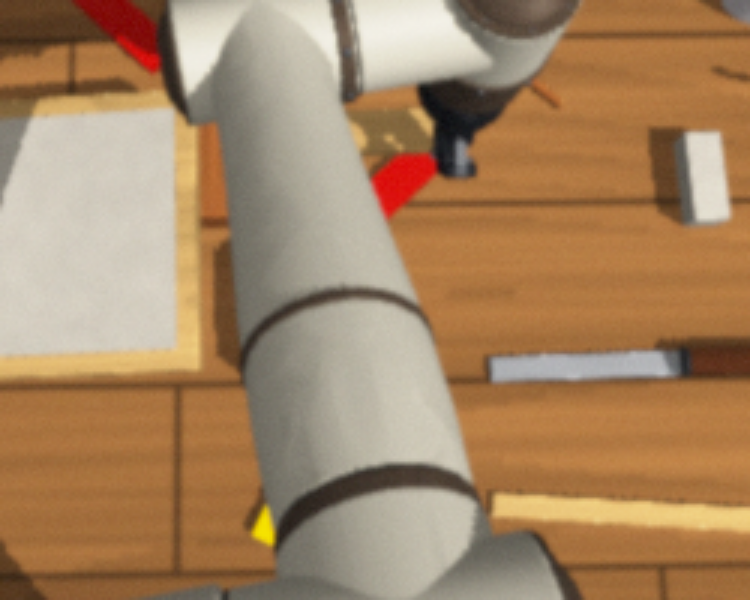

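The shim is held by its rear end, pointing at the slab, front end at crop (355,470) in the scene view. I measure it and the step in the same view.

```bash
python3 - <<'E'
from h import *
d=np.load("pics/s12d.npy");P=cloud("scene",d);Q=P.reshape(-1,3)
def sel(a): return Q[(Q[:,0]>a[0])&(Q[:,0]<a[1])&(Q[:,1]>a[2])&(Q[:,1]<a[3])&(Q[:,2]>a[4])&(Q[:,2]<a[5])]
S=sel((600,690,-25,90,115,165)); A=np.c_[S[:,0],S[:,1],np.ones(len(S))]
c=np.linalg.lstsq(A,S[:,2],rcond=None)[0];r=S[:,2]-A@c;S=S[abs(r)<5];A=A[abs(r)<5];c=np.linalg.lstsq(A,S[:,2],rcond=None)[0]
print("shim n",len(S),"tilt dz/dx,dz/dy",c[:2].round(3),"z mean",np.median(S[:,2]).round(1),"x",np.percentile(S[:,0],[1,99]).round(1),"y",np.percentile(S[:,1],[1,99]).round(1))
for lo in (0,20,40,55):
    T=S[(S[:,1]>lo)&(S[:,1]<lo+15)]; print(lo,np.percentile(T[:,0],[3,97]).round(1),np.median(T[:,2]).round(1))
S=sel((585,692,118,168,50,70)); print("step z",np.median(S[:,2]).round(1),"x",np.percentile(S[:,0],[1,99]).round(1),"y",np.percentile(S[:,1],[1,99]).round(1))
S=sel((585,692,150,200,75,130)); print("slab edge y",np.percentile(S[:,1],[1,2,5]).round(1))
m=(abs(P[...,0]-638)<4)&(P[...,1]>150)&(P[...,1]<190)&(P[...,2]>70);T=P[m];i=np.argsort(T[:,1]);print(T[i][::2].round(0).tolist())
E
```

```text
shim n 486 tilt dz/dx,dz/dy [-0.078  0.   ] z mean 141.2 x [625.6 666.5] y [-23.8  59.3]
0 [628.  666.2] 141.2
20 [626.2 666.1] 141.3
40 [628.  664.8] 141.4
55 [625.4 664.3] 141.2
step z 59.0 x [587.6 690.8] y [125.4 167.5]
slab edge y [176.1 176.2 176.9]
[[636.0, 150.0, 460.0], [636.0, 151.0, 459.0], [642.0, 151.0, 454.0], [635.0, 152.0, 460.0], [641.0, 152.0, 457.0], [639.0, 153.0, 455.0], [635.0, 154.0, 462.0], [640.0, 154.0, 457.0], [636.0, 154.0, 457.0], [640.0, 155.0, 394.0], [641.0, 156.0, 455.0], [636.0, 156.0, 457.0], [636.0, 157.0, 393.0], [639.0, 158.0, 456.0], [640.0, 158.0, 455.0], [641.0, 158.0, 398.0], [640.0, 160.0, 455.0], [642.0, 160.0, 454.0], [642.0, 160.0, 450.0], [637.0, 161.0, 393.0], [640.0, 161.0, 457.0], [636.0, 162.0, 457.0], [640.0, 162.0, 453.0], [640.0, 162.0, 397.0], [634.0, 163.0, 460.0], [641.0, 163.0, 456.0], [638.0, 163.0, 456.0], [642.0, 164.0, 398.0], [637.0, 165.0, 457.0], [639.0, 165.0, 454.0], [638.0, 166.0, 396.0], [639.0, 167.0, 457.0], [640.0, 167.0, 453.0], [642.0, 167.0, 452.0], [640.0, 167.0, 450.0], [636.0, 169.0, 457.0], [639.0, 169.0, 453.0], [641.0, 169.0, 450.0], [641.0, 170.0, 402.0], [637.0, 170.0, 395.0], [641.0, 171.0, 452.0], [635.0, 171.0, 453.0], [642.0, 171.0, 447.0], [635.0, 173.0, 449.0], [637.0, 173.0, 446.0], [636.0, 174.0, 444.0], [640.0, 174.0, 440.0], [641.0, 174.0, 436.0], [640.0, 174.0, 434.0], [641.0, 175.0, 431.0], [641.0, 175.0, 428.0], [641.0, 175.0, 425.0], [640.0, 176.0, 420.0], [635.0, 176.0, 435.0], [635.0, 177.0, 431.0], [635.0, 177.0, 430.0], [634.0, 177.0, 108.0], [636.0, 177.0, 106.0], [639.0, 179.0, 116.0], [638.0, 182.0, 115.0], [638.0, 184.0, 116.0], [641.0, 186.0, 118.0], [640.0, 186.0, 114.0]]
```

```bash
python3 -m creep '[[[-2,10,-15],[0,0,0],-1],[[-4,20,-35],[0,0,0],-1],[[-6,35,-52],[0,0,0],-1],[[-8,50,-62],[0,0,0],-1],[[-8,65,-62],[0,0,0],-1],[[-8,85,-62],[0,0,0],-1],[[-8,100,-62],[0,0,0],-1],[[-8,100,-62],[0,0,0],-1],[[-8,100,-62],[0,0,0],-1]]'; python3 - <<'E'
from h import *
st()
p,d=arm.get_image("scene"); cv2.imwrite("pics/s13.png",cv2.resize(p[100:280,220:420,::-1],None,fx=3.5,fy=3.3));np.save("pics/s13d.npy",d)
E
```

```text
clock: 15.95
position: [639.1, 54.5, 66.3]
ee_rot: [-0.004, 0.709, -0.705, 0.007]
contact_force: [0.6, -0.7, 0.1]
gripper_width: 38.3
t 15.95 tcp [639.1  54.5  66.3] hold [639.   54.4  85. ] F [ 0.6 -0.7  0.1] M [-0.07 -0.02  0.1 ] w 38.3
jaw axis deg -179.08 finger y [ 0.004  0.005 -1.   ] jaw [-1.    -0.016 -0.004] q [ 0.34  0.56 -0.15 -0.01 -0.86 -0.32]
```

View pics/s13.png

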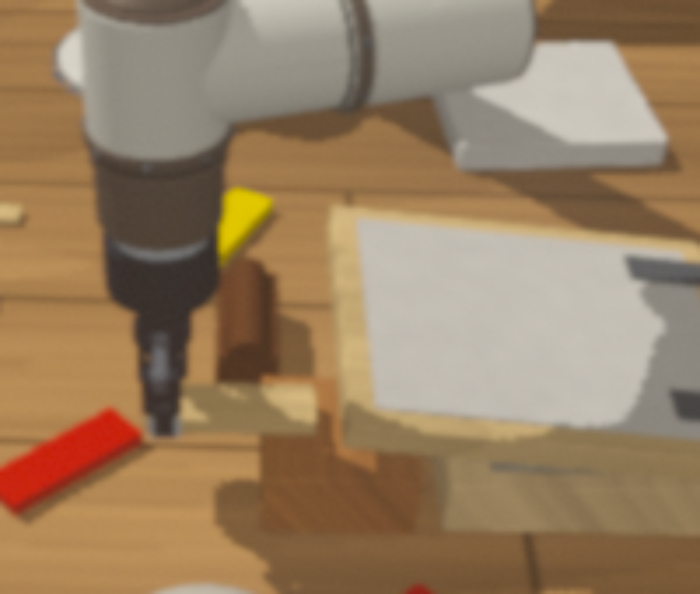

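The shim's front is over the ledge, clear of the slab edge (crop (318,405)). Sliding it in.

```bash
python3 -m creep '[[[-1,10,0],[0,0,0],-1],[[-1,20,-1],[0,0,0],-1],[[-1,30,-1],[0,0,0],-1],[[-1,40,-1],[0,0,0],-1],[[-1,50,-1],[0,0,0],-1],[[-1,59,-1],[0,0,0],-1],[[-1,59,-1],[0,0,0],-1],[[-1,59,-3],[0,0,0],-1],[[-1,59,-3],[0,0,0],-1]]'; python3 - <<'E'
from h import *
st()
p,d=arm.get_image("scene"); cv2.imwrite("pics/s14.png",cv2.resize(p[100:280,220:420,::-1],None,fx=3.5,fy=3.3));np.save("pics/s14d.npy",d)
E
```

```text
clock: 16.75
position: [637.1, 112.0, 61.8]
ee_rot: [-0.005, 0.709, -0.705, 0.005]
contact_force: [-0.5, -0.4, -1.0]
gripper_width: 38.4
t 16.75 tcp [637.1 112.   61.8] hold [637.1 111.9  80.5] F [-0.5 -0.4 -1. ] M [-0.05 -0.    0.01] w 38.4
jaw axis deg -179.21 finger y [ 0.001  0.005 -1.   ] jaw [-1.    -0.014 -0.001] q [ 0.42  0.57 -0.14 -0.01 -0.86 -0.4 ]
```

View pics/s14.png

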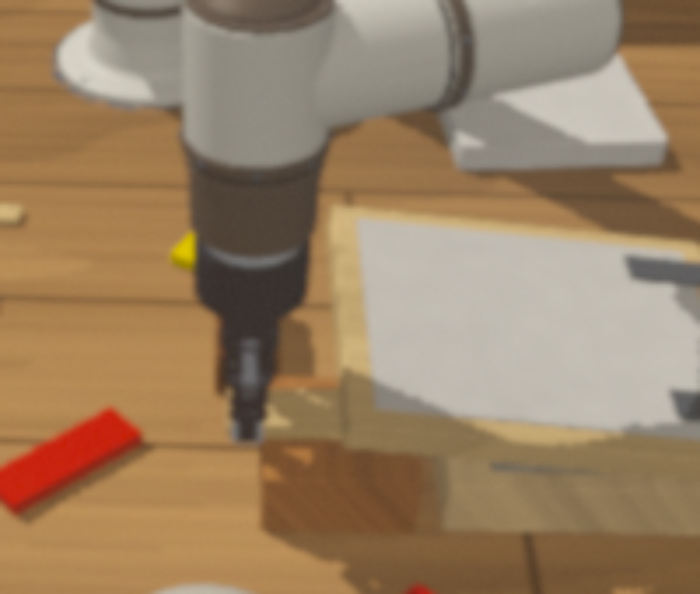

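```bash
python3 -m creep '[[[0,0,-1],[0,0,0],-1],[[0,0,-2],[0,0,0],-1],[[0,0,-2],[0,0,0],-1]]'; python3 -c "
from h import *
st()"
```

```text
clock: 17.05
position: [637.3, 111.6, 60.0]
ee_rot: [-0.004, 0.709, -0.705, 0.005]
contact_force: [-0.3, -0.4, 0.3]
gripper_width: 38.6
t 17.05 tcp [637.3 111.6  60. ] hold [637.3 111.5  78.7] F [-0.3 -0.4  0.3] M [-0.06  0.01  0.06] w 38.6
jaw axis deg -179.25 finger y [ 0.001  0.005 -1.   ] jaw [-1.    -0.013 -0.001] q [ 0.42  0.58 -0.14 -0.01 -0.85 -0.4 ]
```

Force is near zero: just about touching. One more mm, then release.

```bash
python3 -m creep '[[[0,0,-1],[0,0,0],-1],[[0,0,-1],[0,0,0],-1]]'; python3 -m creep '[[[0,0,0],[0,0,0],-0.05],[[0,0,0],[0,0,0],0.05],[[0,0,0],[0,0,0],0.2],[[0,0,0],[0,0,0],0.4],[[0,0,0],[0,0,0],0.4],[[0,0,0],[0,0,0],0.4]]'; python3 - <<'E'
from h import *
st()
p,d=arm.get_image("scene"); cv2.imwrite("pics/s15.png",cv2.resize(p[100:280,220:420,::-1],None,fx=3.5,fy=3.3));np.save("pics/s15d.npy",d)
E
```

```text
clock: 17.22
position: [637.4, 111.9, 59.1]
ee_rot: [-0.004, 0.709, -0.705, 0.005]
contact_force: [0.1, -0.6, 0.1]
gripper_width: 38.6
clock: 17.72
position: [637.6, 112.2, 59.4]
ee_rot: [-0.004, 0.709, -0.705, 0.006]
contact_force: [-0.1, 0.5, 0.0]
gripper_width: 60.1
t 17.72 tcp [637.6 112.2  59.4] hold [637.5 112.1  78.1] F [-0.1  0.5  0. ] M [-0.03  0.   -0.02] w 60.1
jaw axis deg -179.2 finger y [ 0.002  0.005 -1.   ] jaw [-1.    -0.014 -0.002] q [ 0.42  0.58 -0.14 -0.   -0.85 -0.4 ]
```

View pics/s15.png

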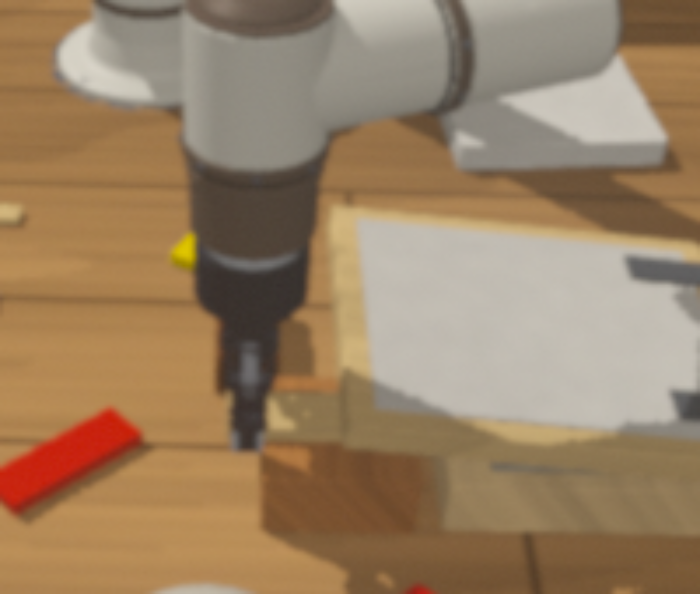

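Released. Retreat up and back, then check.

```bash
python3 -m creep '[[[0,0,15],[0,0,0],0.4],[[0,0,40],[0,0,0],0.4],[[0,-10,75],[0,0,0],0.4],[[0,-40,110],[0,0,0],0.4],[[-15,-75,140],[0,0,0],0.4],[[-40,-110,160],[0,0,0],0.4],[[-65,-145,170],[0,0,0],0.4],[[-90,-180,170],[0,0,0],0.4],[[-110,-215,170],[0,0,0],0.4],[[-130,-250,170],[0,0,0],0.4],[[-150,-285,170],[0,0,0],0.4],[[-170,-320,170],[0,0,0],0.4]]'; python3 -m creep '[[[-20,-35,0],[0,0,0],0.4],[[-40,-70,0],[0,0,0],0.4],[[-60,-100,0],[0,0,0],0.4],[[-80,-130,0],[0,0,0],0.4],[[-80,-130,0],[0,0,0],0.4]]'; python3 - <<'E'
from h import *
st()
p,d=arm.get_image("scene"); cv2.imwrite("pics/s16.png",cv2.resize(p[100:280,200:400,::-1],None,fx=3.5,fy=3.3))
P=cloud("scene",d); 
for y in (185,200,300,400): 
    m=(abs(P[...,1]-y)<4)&(P[...,0]>600)&(P[...,0]<670)&(P[...,2]>70)&(P[...,2]<140); print(y,np.median(P[m][:,2]).round(1),end=" ")
print()
p,d=arm.get_image("top"); cv2.imwrite("pics/t16.png",p[:,:,::-1])
P=cloud("top",d);z=cv2.medianBlur(P[...,2].astype(np.float32),3); v,u=np.indices(z.shape)
m=(u>245)&(u<290)&(v>150)&(v<220)&(z>67)&(z<84); b=rect("top",m,74,"shim visible");print(b.round(1).tolist(), np.median(P[m][:,2]))
Q=P[m];Q=Q[Q[:,1]<165];A=np.c_[Q[:,:2]-Q[:,:2].mean(0),np.ones(len(Q))];print("plane",np.linalg.lstsq(A,Q[:,2],rcond=None)[0].round(3))
m=(u>230)&(u<252)&(v>165)&(v<205)&(z>100);print("slab edge y",np.percentile(P[m][:,1],[1,3]).round(1))
m=(u>335)&(u<470)&(v>240)&(v<262)&(z>4);rect("top",m,10,"bar")
E
```

```text
clock: 18.77
position: [472.9, -197.4, 229.8]
ee_rot: [-0.004, 0.709, -0.705, 0.006]
contact_force: [1.6, -1.0, 0.1]
gripper_width: 59.9
clock: 19.18
position: [391.0, -329.5, 229.4]
ee_rot: [-0.002, 0.709, -0.705, 0.003]
contact_force: [1.1, 0.6, 1.3]
gripper_width: 59.6
t 19.18 tcp [ 391.  -329.5  229.4] hold [ 391.  -329.6  248.1] F [1.1 0.6 1.3] M [ 0.03 -0.06 -0.01] w 59.6
jaw axis deg -179.55 finger y [ 0.001  0.005 -1.   ] jaw [-1.    -0.008 -0.001] q [-0.39  0.19 -0.27 -0.01 -1.11  0.4 ]
185 116.3 200 116.5 300 105.9 400 93.8 
shim visible c [636.9 138.7] long/short 80.5 44.4 ang deg of long 89.3 n 392
   mean [636.8 138.5] pca ang 92.9 pca sizes [41.8 79.3]
[[614.2000122070312, 98.69999694824219], [658.5999755859375, 98.19999694824219], [659.5999755859375, 178.6999969482422], [615.2000122070312, 179.1999969482422]] 74.75501453957447
plane [ 2.8000e-02 -1.0000e-02  7.4697e+01]
slab edge y [ 97.  176.8]
bar c [ 441.7 -291.1] long/short 379.3 61.8 ang deg of long 89.15 n 1731
   mean [ 440.8 -332.4] pca ang 89.56 pca sizes [ 51.8 359.3]
```

View pics/s16.png

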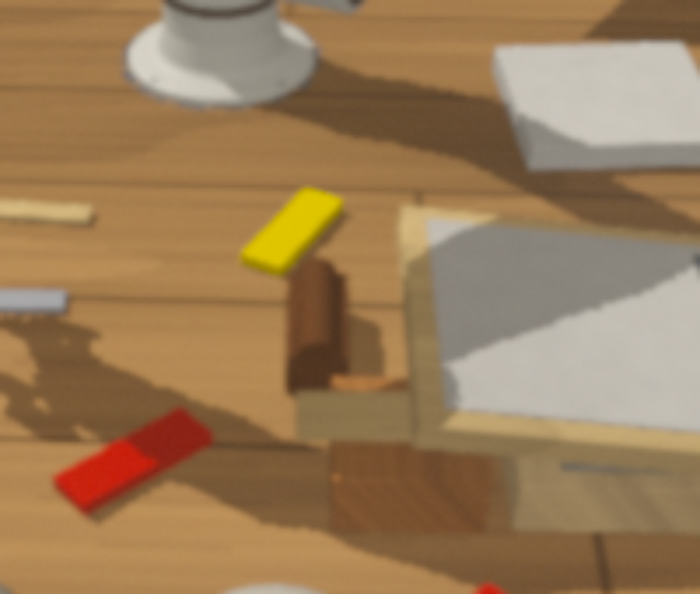

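View pics/t16.png

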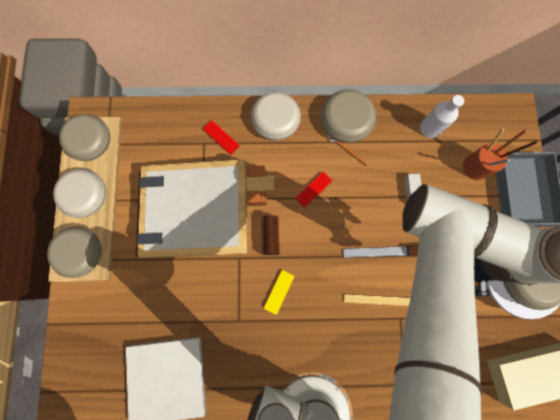

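The shim lies flat on the step at (245–273,184) in the top view (top at 74.7 mm, level). Its rear end is at y≈99.5, so about 45 mm of it is under the slab. The slab still stands up, the bar lies on the bench and the arm is clear.

```bash
python3 -c "
from bench import arm
print(arm.job_done())"
```

```text
the job is handed in; nothing more can be done
None
```

I pried the slab up with the bar over the fulcrum and laid the bar back on the bench. I then slid the pale shim endways under the slab's edge and handed the job in. The last move and checks ended at about 19.3 s of the 72 s allowed.

- **Slab:** its edge stands about 33–34 mm above the step, and the height readings stayed the same from the withdrawal of the bar to the last check. The hand did not push or lift the slab.
- **Shim:** it lies level on the step with its top at about 74.7 mm. About 45 mm of it is under the slab, and it is within 2 mm of slab y=-75.
- **Forces:** the largest I read between moves was about 16 N, while levering. Forces within a move were not logged.
- **Bar:** my last automatic fit to it failed because the arm was in the mask. That it lies on the bench rests on the pictures: the blade is plainly visible, the handle partly hidden by the arm in the last one.
- **Grip and views:** the first grip on the bar sat about 4 mm too high, so I redid it. The two cameras disagree by 2–3 mm in y, well inside the 30–60 mm range.

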